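# Draw a centrifuge tube from the angle rotor and hold it up for inspection

## Task

Draw the capped tube on the robot's side of the centrifuge rotor out of its slanting cup, turn it upright and lift it until its foot is at least 5 cm above the top of the rotor, then keep holding it there, upright and still, so that the sediment can be looked at: the program finishes while holding the tube. Never tip the tube flatter than it lay in its cup, and leave the balance tube opposite in its cup and the bottles and beaker where they stand.

Things in the scene. Friction and masses are not known exactly. Their poses are not given: they have to be found in the camera images.
- rotor: Dark grey dished centrifuge rotor on a round grey stand, 245 mm across, fixed, cannot turn. Origin: centre of the stand's underside on the bench; z up, the rotor's axis. Six cups at 60 degree steps lean 40 degrees, mouths inward and up. The cup on its own -x side (within 40 degrees of straight towards the robot) holds the tube to take, the +x cup the balance tube; the others are empty.
- rotor_top (a point): Top of the rotor: middle of the black locking knob (22 mm across) on the rotor's axis, 96 mm above the bench; the hub below it is 40 mm across and 78 mm high; the rotor's outer rim, 166 mm across, is 87 mm high. Axes as the rotor's.
- cup_mouth (a point): Centre of the mouth of the cup with the tube to take, 62 mm from the rotor's axis, 82 mm above the bench. Cup bore 19.5 mm, 62 mm deep, wall 2 mm, collar 27 mm across. The cup's axis runs up and inward from here, in the rotor's frame along (sin 40, 0, cos 40) degrees. Axes as the rotor's.
- tube: Tube to take: milky plastic, round foot, 16 mm across, 110 mm long with its white ribbed screw cap (20 mm across, 92 to 110 mm up). About 24 g, loose in its cup (1.5 mm play); slide it 62 mm along the cup's axis to clear the mouth. Seated, 48 mm stands out: 30 mm bare tube, then cap. Origin: tip of the foot; +z from foot to cap, 40 degrees from vertical at the start, straight up when upright.
- tube_cap (a point): Middle of the tube's cap on its axis, 101 mm from the foot: the place to grip (20 mm wide), closing level and square to the plane the tube leans in; both sides are free over 25 mm. A gripper pointing straight down fits. Seated it is about 111 mm above the bench, 37 mm from the rotor's axis. Axes as the tube's.
- balance_tube: Tube of the same make in the cup straight across the rotor, on the side away from the robot: leave it seated. Origin: tip of its foot; +z towards its cap, whose top is 126 mm above the bench.
- wash_bottle: White plastic wash bottle with a bent spout, 72 mm across, 210 mm high, standing to the robot's right of the rotor; leave alone. Origin: centre of its underside, z up; the spout points along its +x, reaching 58 mm out. To the right of it stands a fixed pH meter, 75 mm high.
- beaker: Small clear plastic beaker, 58 mm across, 70 mm high, standing to the robot's left of the rotor; leave alone. Origin: centre of its underside, z up.
- reagent_bottle: Amber reagent bottle with black cap, 62 mm across, 135 mm high, standing left of the rotor, farther out than the beaker; leave alone. Origin: centre of its underside, z up.

How it is judged:
By the outcome, as a careful person would: the job done as asked, in the order asked, and still so for the second after the job is handed in, while the arm keeps its last pose, push and grip.
It also fails if it takes over 35 s, if anything falls off the work surface, if the arm or the gripper's body presses on something with over 40 N, if the wrist force passes 120 N, or if a joint passes its speed limit or range.

## Robot

A 6-joint arm with a two-finger parallel gripper is mounted at the origin on the work surface. World frame = base frame: x ahead of the robot, y to its left, z up, the work surface at z = 0. Lengths are in m, angles in degrees, forces in N, time in s.
With the tool pointing down it reaches from about 0.3 to 0.75 m from the base axis. Payload 8.5 kg.
Tool frame: the origin (TCP) lies on the centre line of the jaws, within the pads' length; the fingertips stand 17 mm ahead of it and the grasp point (between the pads) lies 2 mm behind it (env.tip_extent is the distance from the TCP to the fingertips, in m); z points along the fingers, y is the direction in which the jaws open and shut (so a half turn about z gives the same grasp; the last joint's range is limited). The gripper opens to 85 mm and grips with 20 to 120 N. Pads are 22 mm wide; open, the fingers measure 114 mm over their backs; the gripper's body (76 mm by 85 mm) begins 54 mm behind the grasp point. The pads swing forward as they close: fully open they stand 13 mm farther back than shut.
Start: joints at [54.07, 21.807, 74.336, -0, 83.858, -12.336], TCP at [0.22, 0.504, 0.248] pointing down, gripper open.
Joint ranges: [-178.18, 178.18], [-50.72, 133.34], [12.68, 142.11], [-81.47, 261.47], [9.98, 163.14], [-165.26, 165.26]. Speed limits (degrees/s): [136.94, 136.94, 180, 180, 180, 180].

## Interface

Orientations are given as a 3x3 rotation matrix whose columns are the frame's x, y, z axes.
In Python, from rig import telemetry, get_image, camera_params, close_job, env gives the robot as it stands.
- The arm moves only by the tool apply_moves, never from a script. Its argument "motion" is a list of rows, each an object of numbers: "tx", "ty", "tz": the shift along the tool's x, y, z in cm; "turn": the turn about the tool's z in degrees; "jaw": the gripper's target within -1 to 1 (fully open at 1, half-way at 0, shut at -1). In form: [{"tx": .., "ty": .., "tz": .., "turn": .., "jaw": ..}, ...]. A call has 1 to 5 rows; each row is the pose to reach, as a shift and turn from the pose measured when the call began, along the tool's axes at that moment; what a row does not reach only later rows make up. A row lasts 1/12 s, in which the tool goes at most 41.7 mm and 7.16 degrees, less where a joint would pass 70% of its speed; a pose out of reach is approached as far as the arm can. A call with a gripper value outside its range is refused whole. The fingers move at their own pace and stop on an object; "squeeze" is the grip in N (left out, the last holds). Time passes only in rows, so rows that repeat a pose let the fingers close. It gives the time, the measured TCP pose, the force and the opening at its end, in the units of the state.
- telemetry.observe(): the state, without advancing time (a new reading comes with each control period).
- get_image(name): name is "scene" or "top" or "wrist"; returns (picture, depth): 400x640x3 uint8, red, green, blue; 400x640 float32, m along the optical axis (not along the pixel's ray), 0 where there is no reading.
- camera_params(name): a dict with "fx", "fy", "cx", "cy" (pixels), "D" ([k1, k2, p1, p2, k3] as OpenCV has them; the pictures are not rectified), "rvec" (rotation vector, rad) and "tvec" (3), from world to camera coordinates, as OpenCV has them. Camera axes: x right, y down, z forward; pixel columns grow to the right and rows downward; lengths in m; the calibration is good to about 2 mm. A picture is of the moment at which its call begins: read the wrist's pose just before it. camera_params takes no time and is no camera call; for the wrist camera it gives the pose at the moment of the call.
- close_job(): hands the job in, once; it reports no verdict.
The state is a dict: "time_s": time; "q": joint angles; "qvel": joint speeds; "joint_efforts": joint torques, N m; "position": TCP position; "tool_rot": TCP orientation; "ft_force": force on the tool from outside, world axes, zero at the start; "wrist_torque": the same for the moment, N m; "grip_width": finger opening in m.
Only numpy, scipy, OpenCV 4.12 (cv2) and the standard library are available. Lean on these libraries where they do the work, as an engineer would, in place of code of your own. Each camera call takes 0.05 s, during which the arm holds its last target. There are 200 camera calls.

## Working session

There is one attempt and no reset: what is moved stays moved. The work goes in short steps, Python scripts to look and compute and a tool call to move; the robot and the scene stay as the last step left them, time stands still between calls to the robot, and variables do not carry over. Pictures are saved under pics/ and viewed, about 8 in all and at most 12, crops included, and the job is handed in when it is done.

Besides the shell and the picture viewer there is one more tool, called after "Call:" in YAML: its name, and indented under it one key for each argument. apply_moves: Moves the arm, as the interface text tells. Its arguments: {"type":"object","properties":{"motion":{"type":"array"},"squeeze":{"type":"number"}},"required":["motion"]}

```bash
mkdir -p pics; ls
cat > h.py <<'E'
import numpy as np, cv2
from rig import telemetry, get_image, camera_params, close_job, env
def cam(n):
    c=camera_params(n); K=np.array([[c['fx'],0,c['cx']],[0,c['fy'],c['cy']],[0,0,1.]])
    R=cv2.Rodrigues(np.array(c['rvec'],float))[0]; return K,np.array(c['D'],float),R,np.array(c['tvec'],float).ravel()
def rays(n,px,c=None):
    K,D,R,t=c or cam(n); u=cv2.undistortPoints(np.array(px,float).reshape(-1,1,2),K,D).reshape(-1,2)
    return -R.T@t,(R.T@np.c_[u,np.ones(len(u))].T).T   # origin, dirs (unit depth)
def onplane(n,px,z,c=None):
    o,d=rays(n,px,c); return o+d*((z-o[2])/d[:,2])[:,None]
def bydepth(n,px,dep,c=None):
    o,d=rays(n,px,c); return o+d*np.array(dep).reshape(-1,1)
def proj(n,P,c=None):
    K,D,R,t=c or cam(n); return cv2.projectPoints(np.array(P,float).reshape(-1,1,3),cv2.Rodrigues(R)[0],t,K,D)[0].reshape(-1,2)
def snap(n,f):
    p,d=get_image(n); cv2.imwrite('pics/'+f+'.png',p[:,:,::-1]); np.save('pics/'+f+'.npy',d); return p,d
E
python3 - <<'E'
from h import *
s=telemetry.observe(); print(s['position'],s['tool_rot'],s['grip_width'],s['time_s'],env.tip_extent)
for n in('top','scene'):
    p,d=snap(n,n+'0'); K,D,R,t=cam(n); print(n,-R.T@t,R[2])
E
```

```text
pics
[0.21999926 0.50378963 0.2477042 ] [[-9.16383660e-01  4.00300214e-01 -8.52899337e-04]
 [ 4.00301011e-01  9.16382911e-01 -1.20844263e-03]
 [ 2.97842534e-04 -1.44881355e-03 -9.99998906e-01]] 0.08546970360152382 0.0 0.017
top [ 0.34796122 -0.00232905  1.29611992] [ 0.18881928 -0.00721233 -0.98198537]
scene [ 1.06907913 -0.68669566  1.02033049] [-0.38124997  0.53376764 -0.75481161]
```

View pics/top0.png

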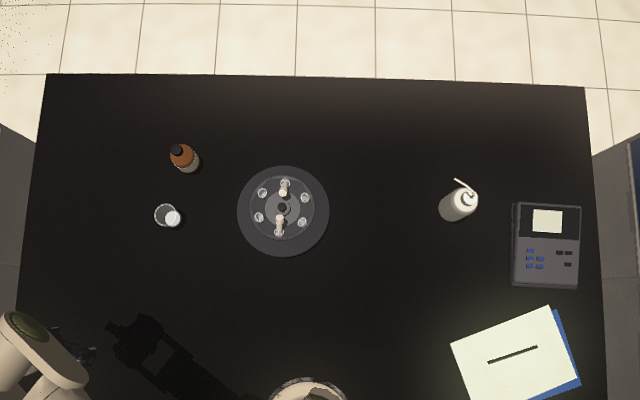

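View pics/scene0.png

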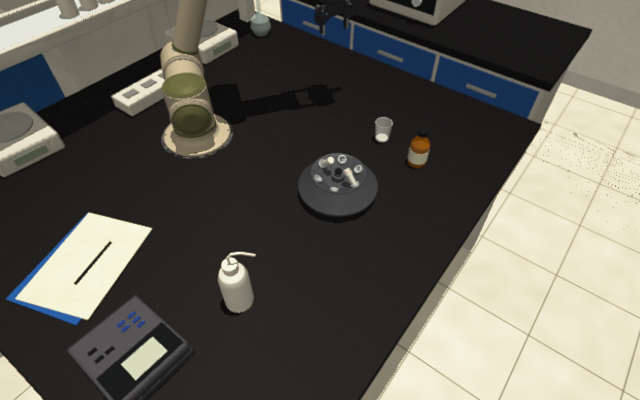

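Run:
```python
from h import *
p=cv2.imread('pics/top0.png')
cv2.imwrite('pics/top0c.png',cv2.resize(p[160:262,232:334],None,fx=5.8,fy=5.8,interpolation=cv2.INTER_CUBIC))
print(onplane('top',[[282,208]],.096),onplane('top',[[279,218],[284,192]],.111))
d=np.load('pics/top0.npy'); g=cv2.cvtColor(p,cv2.COLOR_BGR2GRAY)
v,u=np.mgrid[165:258,236:332]; m=d[v,u]>0
P=bydepth('top',np.c_[u[m],v[m]],d[v,u][m])
k=P[:,2]>.1; print(np.c_[u[m][k],v[m][k],g[v,u][m][k],(P[k]*1000).round()][:60].astype(int))
```

```text
[[0.54661951 0.07461843 0.096     ]] [[0.5189335  0.0802258  0.111     ]
 [0.58470537 0.07004083 0.111     ]]
[[284 185 183 604  71 103]
 [285 185 173 605  69 101]
 [281 186 161 602  79 101]
 [282 186 180 601  76 106]
 [283 186 150 601  73 106]
 [284 186 184 602  71 102]
 [281 187 191 597  78 111]
 [282 187 185 596  75 117]
 [283 187 176 596  73 116]
 [284 187 188 597  70 113]
 [285 187 169 597  68 114]
 [286 187 149 599  66 104]
 [280 188 152 594  80 114]
 [281 188 189 593  77 117]
 [282 188 182 593  75 118]
 [283 188 194 593  72 118]
 [284 188 182 593  70 118]
 [285 188 177 595  68 112]
 [286 188 172 595  65 112]
 [280 189 190 590  80 122]
 [281 189 204 591  77 117]
 [282 189 213 590  75 122]
 [283 189 207 590  72 120]
 [284 189 173 590  70 123]
 [285 189 165 591  68 116]
 [286 189 152 591  65 116]
 [279 190 180 588  82 120]
 [280 190 232 587  79 123]
 [281 190 235 587  77 126]
 [282 190 232 587  74 124]
 [283 190 232 587  72 124]
 [284 190 201 588  70 119]
 [285 190 173 587  67 123]
 [286 190 140 589  65 114]
 [287 190  92 591  63 108]
 [279 191 229 584  81 127]
 [280 191 224 585  80 119]
 [281 191 224 585  77 123]
 [282 191 223 585  74 121]
 [283 191 224 585  72 121]
 [284 191 225 585  70 120]
 [285 191 212 585  67 120]
 [286 191 160 586  65 119]
 [287 191  86 588  63 107]
 [279 192 237 582  82 121]
 [280 192 224 583  79 119]
 [281 192 222 582  77 122]
 [282 192 221 583  75 119]
 [283 192 221 582  72 122]
 [284 192 223 583  70 118]
 [285 192 226 584  67 117]
 [286 192 207 582  64 124]
 [279 193 233 580  82 118]
 [280 193 223 580  79 123]
 [281 193 221 581  77 117]
 [282 193 221 581  74 118]
 [283 193 221 581  72 115]
 [284 193 222 581  70 117]
 [285 193 226 581  67 119]
 [286 193 195 581  65 119]]
```

View pics/top0c.png

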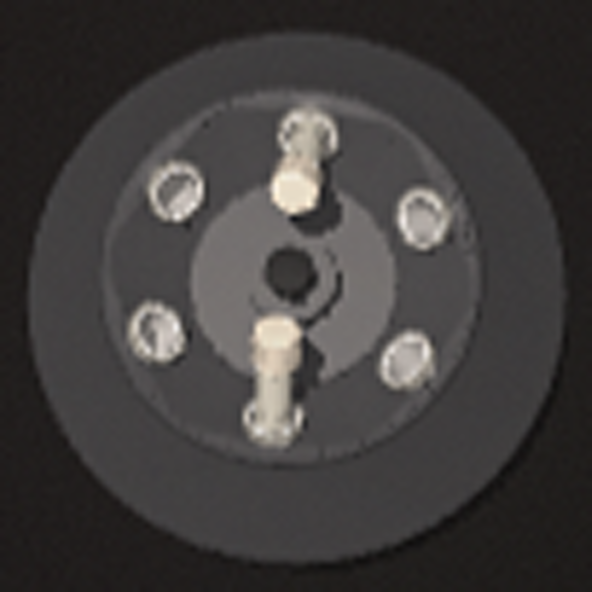

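Run:
```python
from h import *
q=np.array([[407,360],[422,217],[176,190],[157,332]])/5.8+[232,160]-.4
C=onplane('top',q,.082); c=C.mean(0); v=C[:,:2]-c[:2]
print(C,c,np.hypot(*v.T)); a=np.degrees(np.arctan2(v[:,1],v[:,0])); print(a)
kn=onplane('top',[[290/5.8+231.6,272/5.8+159.6]],.096); print(kn)
off=np.array([-120,-60,60,120]); th=np.angle(np.exp(1j*np.radians(a-off)).mean()); print(np.degrees(th))
capd=onplane('top',np.array([[277,338],[296,189]])/5.8+[231.6,159.6],.115);print(capd)
u=np.array([np.cos(th),np.sin(th)]); print('cap est',c[:2]-.037*u,'mouth',c[:2]-.062*u)
```

```text
[[0.51506461 0.02437353 0.082     ]
 [0.57864168 0.01943985 0.082     ]
 [0.58827683 0.12818201 0.082     ]
 [0.5248886  0.13385905 0.082     ]] [0.55171793 0.07646361 0.082     ] [0.06369335 0.06306027 0.06333519 0.06335653]
[-125.13223088  -64.72567503   54.74413287  115.05359977]
[[0.55042434 0.07575293 0.096     ]]
-5.015043432408023
[[0.51868526 0.07907477 0.115     ]
 [0.58335656 0.07317661 0.115     ]]
cap est [0.51485958 0.07969805] mouth [0.48995528 0.08188348]
```

Call:
apply_moves:
  motion:
    - {"tx":-4,"ty":-2.5,"tz":0,"turn":-4,"jaw":0.1}
    - {"tx":-7.5,"ty":-4.6,"tz":0,"turn":-8,"jaw":0.1}
    - {"tx":-11,"ty":-6.8,"tz":0,"turn":-12,"jaw":0.1}
    - {"tx":-14.5,"ty":-9,"tz":0,"turn":-16,"jaw":0.1}
    - {"tx":-18,"ty":-11.1,"tz":0,"turn":-18.6,"jaw":0.1}
  squeeze: 40

```text
time_s: 0.52
position: [0.339, 0.3309, 0.2477]
tool_rot: [[-0.997, 0.083, -0.001], [0.083, 0.997, -0.001], [0.001, -0.001, -1.0]]
ft_force: [0.6, -0.4, 0.6]
grip_width: 0.0471
```

Call:
apply_moves:
  motion:
    - {"tx":-2.5,"ty":-3,"tz":0,"turn":0,"jaw":0.1}
    - {"tx":-5,"ty":-6,"tz":0,"turn":0,"jaw":0.1}
    - {"tx":-7.5,"ty":-9,"tz":0,"turn":0,"jaw":0.1}
    - {"tx":-10,"ty":-12,"tz":0,"turn":0,"jaw":0.1}
    - {"tx":-12.5,"ty":-15,"tz":0,"turn":0,"jaw":0.1}

```text
time_s: 0.93
position: [0.4518, 0.1692, 0.2476]
tool_rot: [[-0.997, 0.083, -0.002], [0.083, 0.997, -0.001], [0.002, -0.001, -1.0]]
ft_force: [1.0, -0.0, -0.1]
grip_width: 0.0466
```

Call:
apply_moves:
  motion:
    - {"tx":-1.8,"ty":-2.2,"tz":0,"turn":0,"jaw":0.1}
    - {"tx":-3.6,"ty":-4.4,"tz":0,"turn":0,"jaw":0.1}
    - {"tx":-5.4,"ty":-6.6,"tz":0,"turn":0,"jaw":0.1}
    - {"tx":-7.0,"ty":-8.6,"tz":0,"turn":0,"jaw":0.1}
    - {"tx":-7.0,"ty":-8.6,"tz":0,"turn":0,"jaw":0.1}

```text
time_s: 1.35
position: [0.5164, 0.0744, 0.2469]
tool_rot: [[-0.996, 0.087, -0.002], [0.087, 0.996, -0.002], [0.002, -0.002, -1.0]]
ft_force: [-0.8, -0.7, -0.4]
grip_width: 0.0471
```

Run:
```python
from h import *
s=telemetry.observe(); print(s['position'],s['ft_force']);c=cam('wrist')
p,d=snap('wrist','w1'); print(-c[2].T@c[3],c[2][2]); np.savez('pics/w1c.npz',*c)
```

```text
[0.51636078 0.07437131 0.24691821] [-0.76444411 -0.73279438 -0.36541239]
[0.44319145 0.08134713 0.37253286] [ 0.29208282 -0.02575672 -0.95604614]
```

View pics/w1.png

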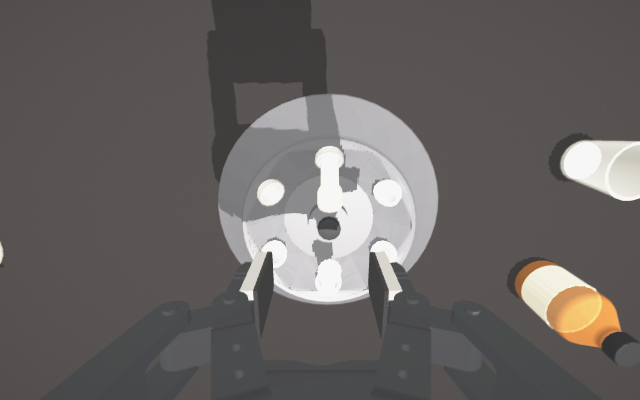

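Run:
```python
from h import *
z=np.load('pics/w1c.npz'); c=tuple(z[k] for k in z.files)
print('knob',onplane('w',[[329,229]],.096,c)); C=onplane('w',[[270.5,192.5],[387.5,193.5]],.082,c);print(C, np.diff(C,axis=0))
g=cv2.imread('pics/w1.png',0); 
m=(g>225).astype(np.uint8); m[:140]=0;m[215:]=0;m[:,:312]=0;m[:,348:]=0
for v in range(148,212,4):
    x=np.where(m[v])[0]; print(v,x.min() if len(x) else 0,x.max() if len(x) else 0,end='; ')
print(); print(onplane('w',[[330,200]],.1188,c))
import math
th=math.radians(-5);u=np.array([math.cos(th),math.sin(th)])
for ctr in([.551,.0760],):
    k=lambda r,zz:np.r_[np.array(ctr)+r*u,zz]
    print(proj('w',[k(0,.096),k(-.062,.082),k(-.037,.1115),k(-.031,.1188)],c))
d=np.load('pics/w1.npy')
P=bydepth('w',[[330,v] for v in range(170,212,4)],d[170:212:4,330],c); print(P.round(4))
```

```text
knob [[0.55089707 0.0798346  0.096     ]]
[[0.51485098 0.02764083 0.082     ]
 [0.52534146 0.13764037 0.082     ]] [[0.01049048 0.10999953 0.        ]]
148 322 337; 152 318 340; 156 318 341; 160 316 342; 164 317 341; 168 321 338; 172 321 338; 176 321 338; 180 321 338; 184 321 338; 188 319 340; 192 318 347; 196 318 347; 200 318 347; 204 318 347; 208 320 347; 
[[0.51641273 0.08280682 0.1188    ]]
[[324.90190549 229.4345331 ]
 [325.04003039 160.62399611]
 [325.35019669 195.42007643]
 [325.4355194  204.66443312]]
[[0.4953 0.085  0.0975]
 [0.4983 0.0847 0.1006]
 [0.501  0.0844 0.104 ]
 [0.5035 0.0841 0.1087]
 [0.5058 0.0838 0.1134]
 [0.5085 0.0835 0.1163]
 [0.511  0.0832 0.1198]
 [0.5135 0.0829 0.123 ]
 [0.517  0.0827 0.1225]
 [0.5219 0.0824 0.1179]
 [0.5267 0.0821 0.114 ]]
```

Run:
```python
from h import *
z=np.load('pics/w1c.npz'); c=tuple(z[k] for k in z.files)
s=telemetry.observe();T=np.array(s['position']);R=np.array(s['tool_rot'])
for dz in(.015,0,-.03): print(proj('w',[T+R[:,2]*dz+R[:,1]*k*.0235 for k in(-1,0,1)],c).round(1).tolist())
p=cv2.imread('pics/scene0.png');cv2.imwrite('pics/s0c.png',cv2.resize(p[140:225,285:390],None,fx=6,fy=6,interpolation=cv2.INTER_CUBIC))
w=cv2.imread('pics/w1.png');cv2.imwrite('pics/w1c.png',cv2.resize(w[140:340,230:430],None,fx=3,fy=3))
cv2.imwrite('pics/both.png',cv2.resize(np.hstack([cv2.resize(p[140:225,285:390],(494,400),interpolation=cv2.INTER_CUBIC),cv2.resize(w[140:340,230:430],(400,400))]),(800,358)))
```

```text
[[274.6, 262.3], [322.7, 262.3], [370.7, 262.2]]
[[270.0, 278.0], [322.9, 278.0], [375.8, 277.9]]
[[257.3, 321.3], [323.6, 321.3], [389.9, 321.2]]
```

View pics/both.png

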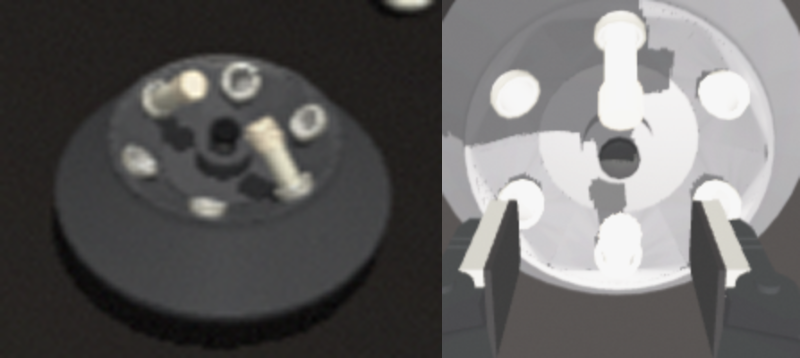

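Run:
```python
from h import *
f=lambda x,y:[285+x/4.21-.4,140+y/4.21-.4]
print('knob',onplane('scene',[f(226,131)],.096)); C=onplane('scene',[f(241,82),f(140,160),f(207,207),f(308,122)],.082);print(C,C.mean(0),'opp mids',(C[0]+C[2])/2,(C[1]+C[3])/2)
```

```text
knob [[0.55443901 0.07351849 0.096     ]]
[[0.52590022 0.13270719 0.082     ]
 [0.51514026 0.02500027 0.082     ]
 [0.57922504 0.01731913 0.082     ]
 [0.58832736 0.12813521 0.082     ]] [0.55214822 0.07579045 0.082     ] opp mids [0.55256263 0.07501316 0.082     ] [0.55173381 0.07656774 0.082     ]
```

Call:
apply_moves:
  motion:
    - {"tx":0.23,"ty":0.55,"tz":3,"turn":0,"jaw":0.1}
    - {"tx":0.23,"ty":0.55,"tz":6,"turn":0,"jaw":0.1}
    - {"tx":0.23,"ty":0.55,"tz":8.5,"turn":0,"jaw":0.1}
    - {"tx":0.23,"ty":0.55,"tz":9.2,"turn":0,"jaw":0.1}
    - {"tx":0.23,"ty":0.55,"tz":9.2,"turn":0,"jaw":0.1}

```text
time_s: 1.82
position: [0.5119, 0.0825, 0.1537]
tool_rot: [[-0.996, 0.085, -0.007], [0.085, 0.996, -0.001], [0.007, -0.001, -1.0]]
ft_force: [0.3, 0.6, 0.1]
grip_width: 0.047
```

Run:
```python
from h import *
s=telemetry.observe(); print(s['position']);c=cam('wrist')
p,d=snap('wrist','w2'); np.savez('pics/w2c.npz',*c)
T=np.array(s['position']);R=np.array(s['tool_rot'])
for dz in(.015,0,-.03): print(proj('w',[T+R[:,2]*dz+R[:,1]*k*s['grip_width']/2 for k in(-1,0,1)],c).round(1).tolist())
```

```text
[0.51188649 0.08245247 0.15369538]
[[271.3, 264.9], [319.3, 264.9], [367.2, 264.8]]
[[266.4, 280.8], [319.2, 280.8], [371.9, 280.7]]
[[252.9, 324.6], [319.0, 324.6], [385.1, 324.5]]
```

View pics/w2.png

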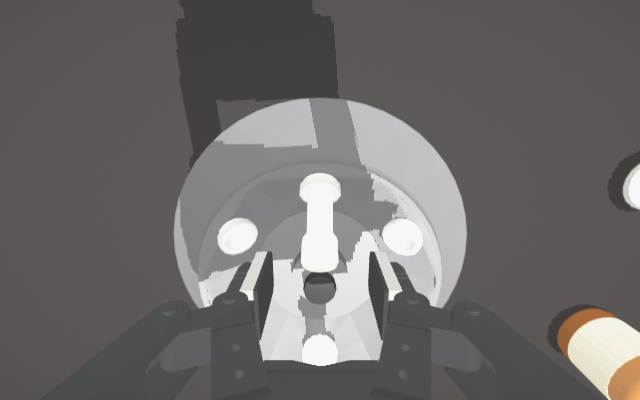

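Run:
```python
from h import *
z=np.load('pics/w2c.npz'); c=tuple(z[k] for k in z.files)
print('knob',onplane('w',[[320,289]],.096,c),'capedge',onplane('w',[[320,271.5]],.1124,c)+[-.0135,0.001,0])
print('collars',onplane('w',[[238,236.5],[403,237]],.082,c))
```

```text
knob [[0.55123306 0.07939078 0.096     ]] capedge [[0.51613601 0.08225359 0.1124    ]]
collars [[0.51541899 0.02736617 0.082     ]
 [0.52514678 0.13738352 0.082     ]]
```

Call:
apply_moves:
  motion:
    - {"tx":-0.25,"ty":0,"tz":1.5,"turn":0,"jaw":0.1}
    - {"tx":-0.27,"ty":0,"tz":3,"turn":0,"jaw":0.1}
    - {"tx":-0.27,"ty":0,"tz":4,"turn":0,"jaw":0.1}
    - {"tx":-0.27,"ty":0,"tz":4.2,"turn":0,"jaw":0.1}
    - {"tx":-0.27,"ty":0,"tz":4.2,"turn":0,"jaw":0.1}
  squeeze: 30

```text
time_s: 2.28
position: [0.5158, 0.0822, 0.1143]
tool_rot: [[-0.996, 0.085, -0.002], [0.085, 0.996, -0.001], [0.002, -0.001, -1.0]]
ft_force: [0.5, 0.4, -0.2]
grip_width: 0.0471
```

Call:
apply_moves:
  motion:
    - {"tx":0,"ty":0,"tz":0.3,"turn":0,"jaw":0.1}
    - {"tx":0,"ty":0,"tz":0.3,"turn":0,"jaw":-0.3}
    - {"tx":0,"ty":0,"tz":0.3,"turn":0,"jaw":-0.5}
    - {"tx":0,"ty":0,"tz":0.3,"turn":0,"jaw":-0.7}
    - {"tx":0,"ty":0,"tz":0.3,"turn":0,"jaw":-1}

```text
time_s: 2.7
position: [0.5162, 0.0822, 0.1119]
tool_rot: [[-0.996, 0.085, -0.001], [0.085, 0.996, -0.001], [0.001, -0.001, -1.0]]
ft_force: [0.7, 0.3, 1.9]
grip_width: 0.0186
```

Call:
apply_moves:
  motion:
    - {"tx":0,"ty":0,"tz":0,"turn":0,"jaw":-1}
    - {"tx":0,"ty":0,"tz":0,"turn":0,"jaw":-1}
    - {"tx":0,"ty":0,"tz":0,"turn":0,"jaw":-1}

```text
time_s: 2.95
position: [0.5162, 0.0822, 0.112]
tool_rot: [[-0.996, 0.085, -0.0], [0.085, 0.996, -0.001], [0.0, -0.001, -1.0]]
ft_force: [-0.1, -0.3, 1.8]
grip_width: 0.0189
```

Call:
apply_moves:
  motion:
    - {"tx":-0.26,"ty":0,"tz":-0.31,"turn":0,"jaw":-1}
    - {"tx":-0.51,"ty":0,"tz":-0.61,"turn":0,"jaw":-1}
    - {"tx":-0.77,"ty":0,"tz":-0.92,"turn":0,"jaw":-1}
    - {"tx":-1.03,"ty":0,"tz":-1.23,"turn":0,"jaw":-1}
    - {"tx":-1.29,"ty":0,"tz":-1.53,"turn":0,"jaw":-1}

```text
time_s: 3.37
position: [0.5295, 0.081, 0.1277]
tool_rot: [[-0.996, 0.085, -0.0], [0.085, 0.996, -0.001], [0.0, -0.001, -1.0]]
ft_force: [-0.4, -0.7, -0.4]
grip_width: 0.0185
```

Call:
apply_moves:
  motion:
    - {"tx":-0.4,"ty":0,"tz":-0.49,"turn":0,"jaw":-1}
    - {"tx":-0.82,"ty":0,"tz":-0.98,"turn":0,"jaw":-1}
    - {"tx":-1.24,"ty":0,"tz":-1.48,"turn":0,"jaw":-1}
    - {"tx":-1.64,"ty":0,"tz":-1.96,"turn":0,"jaw":-1}
    - {"tx":-2.14,"ty":0,"tz":-2.56,"turn":0,"jaw":-1}

```text
time_s: 3.78
position: [0.5511, 0.0792, 0.1537]
tool_rot: [[-0.996, 0.085, -0.0], [0.085, 0.996, -0.001], [0.0, -0.001, -1.0]]
ft_force: [-0.3, 0.3, -0.3]
grip_width: 0.0187
```

Run:
```python
from h import *
s=telemetry.observe(); print(s['position'],s['ft_force'],s['wrist_torque'],s['grip_width'])
p,d=snap('scene','s2')
p=p[:,:,::-1]; cv2.imwrite('pics/s2c.png',cv2.resize(p[110:220,280:400],None,fx=5,fy=5,interpolation=cv2.INTER_CUBIC))
```

```text
[0.55112364 0.07923776 0.15373366] [-0.30938695  0.25039098 -0.33183753] [-0.03039868 -0.02465748 -0.00085803] 0.018690596827973905
```

View pics/s2c.png

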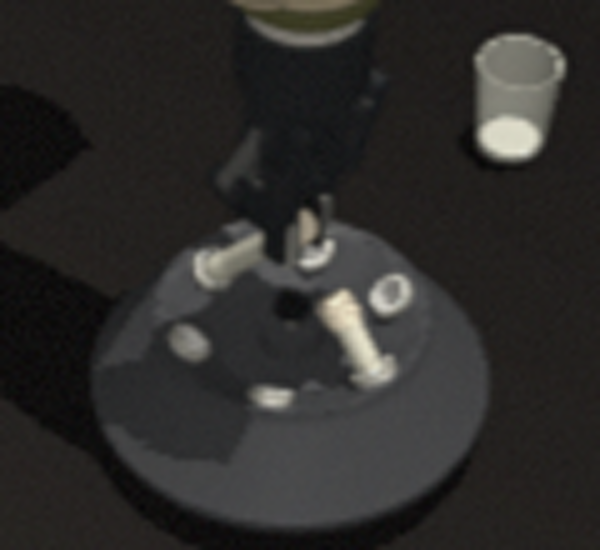

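Call:
apply_moves:
  motion:
    - {"tx":0.51,"ty":0,"tz":-0.36,"turn":0,"jaw":-1}
    - {"tx":1.05,"ty":0,"tz":-0.7,"turn":0,"jaw":-1}
    - {"tx":1.61,"ty":0,"tz":-1.0,"turn":0,"jaw":-1}
    - {"tx":2.2,"ty":0,"tz":-1.28,"turn":0,"jaw":-1}
    - {"tx":2.8,"ty":0,"tz":-1.52,"turn":0,"jaw":-1}

```text
time_s: 4.25
position: [0.5239, 0.0815, 0.1706]
tool_rot: [[-0.996, 0.085, 0.003], [0.085, 0.996, -0.002], [-0.003, -0.001, -1.0]]
ft_force: [1.9, 0.8, -0.5]
grip_width: 0.019
```

Call:
apply_moves:
  motion:
    - {"tx":0.69,"ty":0,"tz":-0.03,"turn":0,"jaw":-1}
    - {"tx":1.32,"ty":0,"tz":-0.19,"turn":0,"jaw":-1}
    - {"tx":1.96,"ty":0,"tz":-0.3,"turn":0,"jaw":-1}
    - {"tx":2.6,"ty":0,"tz":-0.37,"turn":0,"jaw":-1}
    - {"tx":3.25,"ty":0,"tz":-0.39,"turn":0,"jaw":-1}

```text
time_s: 4.67
position: [0.4909, 0.0844, 0.1745]
tool_rot: [[-0.996, 0.085, 0.003], [0.085, 0.996, -0.002], [-0.004, -0.001, -1.0]]
ft_force: [2.8, 0.2, 0.8]
grip_width: 0.0186
```

Run:
```python
from h import *
s=telemetry.observe(); print(s['position'],s['ft_force'],s['wrist_torque'],s['grip_width'])
p,d=snap('scene','s3'); a=cv2.resize(p[110:210,280:380,::-1],(400,400),interpolation=cv2.INTER_CUBIC)
c=cam('wrist');np.savez('pics/w3c.npz',*c)
q,_=snap('wrist','w3'); b=cv2.resize(q[130:380,195:445,::-1],(400,400))
cv2.imwrite('pics/b3.png',np.hstack([a,b]))
```

```text
[0.49091134 0.08439073 0.17453045] [2.75800836 0.23236728 0.75832642] [ 0.02686939 -0.51182455  0.01183101] 0.018631434494597515
```

View pics/b3.png

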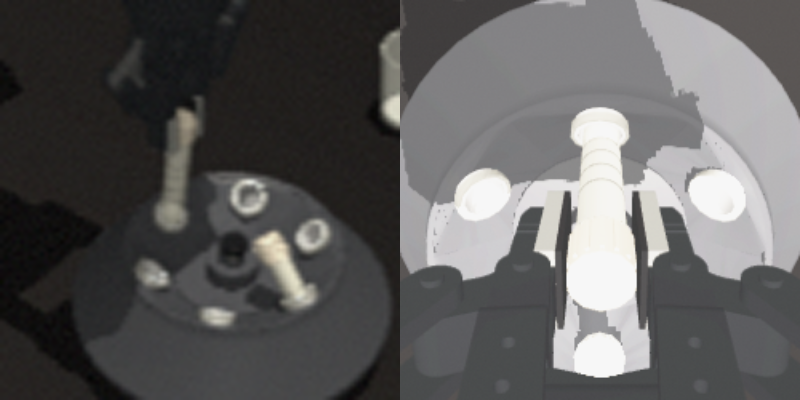

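```bash
cat > tilt.py <<'E'
from h import *
def tilt(f,r0,r1,cols):
    z=np.load(f'pics/{f}c.npz'); c=tuple(z[k] for k in z.files); d=np.load(f'pics/{f}.npy')
    u,v=np.meshgrid(cols,np.arange(r0,r1)); P=bydepth('w',np.c_[u.ravel(),v.ravel()],d[v,u].ravel(),c)
    a=np.array([np.cos(np.radians(-5)),np.sin(np.radians(-5))]); r=P[:,:2]@a
    return np.c_[v.ravel(),r*1000,P[:,2]*1000]
if __name__=='__main__':
    t=tilt('w3',200,325,[319,320,321,322])
    for v in range(200,325,4): print(v,np.median(t[t[:,0]==v],0)[1:].round(1))
E
python3 tilt.py
python3 - <<'E'
from h import *
p=cv2.imread('pics/s3.png')
a=np.array([.996,-.087]);G=np.array([.4909,.0844,.1745])
for t in(-10,0,10):
    k=np.radians(t);ax=np.r_[a*np.sin(k),np.cos(k)]; print(t,((proj('scene',[G-ax*.085,G+ax*.009])-[280,110])*4).round().tolist())
E
```

```text
200 [468.5  87.5]
204 [470.5  90.4]
208 [473.3  90.7]
212 [473.8  98.2]
216 [474.4 104.5]
220 [474.7 111.3]
224 [475.5 116.2]
228 [475.9 122.1]
232 [475.9 128.3]
236 [476.3 133.4]
240 [476.7 138. ]
244 [477.2 142.5]
248 [477.2 147.5]
252 [477.8 151. ]
256 [478.1 154.9]
260 [478.3 158.9]
264 [478.7 162.3]
268 [476.6 170.1]
272 [477.  173.1]
276 [477.  176.7]
280 [477.3 179.5]
284 [477.9 181.7]
288 [479.  183.1]
292 [480.6 183.5]
296 [483.  182.9]
300 [484.9 182.9]
304 [486.8 183. ]
308 [488.8 183.1]
312 [490.8 183. ]
316 [493.1 182.6]
320 [495.7 181.9]
324 [590.3  62.2]
-10 [[188.0, 213.0], [172.0, 110.0]]
0 [[174.0, 205.0], [174.0, 111.0]]
10 [[159.0, 195.0], [176.0, 112.0]]
```

Call:
apply_moves:
  motion:
    - {"tx":0.2,"ty":0,"tz":0,"turn":0,"jaw":-1}
    - {"tx":0.4,"ty":0,"tz":0,"turn":0,"jaw":-1}
    - {"tx":0.6,"ty":0,"tz":0,"turn":0,"jaw":-1}
    - {"tx":0.7,"ty":0,"tz":0,"turn":0,"jaw":-1}
    - {"tx":0.7,"ty":0,"tz":0,"turn":0,"jaw":-1}

```text
time_s: 5.18
position: [0.4834, 0.0851, 0.1744]
tool_rot: [[-0.996, 0.085, 0.002], [0.085, 0.996, -0.002], [-0.003, -0.001, -1.0]]
ft_force: [2.2, -0.6, 0.5]
grip_width: 0.0188
```

```bash
cat > m.py <<'E'
import sys; from tilt import *
n=sys.argv[1]
s=telemetry.observe(); print(s['position'],s['ft_force'],s['grip_width'])
c=cam('wrist');np.savez(f'pics/{n}c.npz',*c); q,_=snap('wrist',n)
t=tilt(n,200,325,[319,320,321,322])
b=t[(t[:,0]>=218)&(t[:,0]<=264)]; print('body tilt',np.degrees(np.polyfit(b[:,2],b[:,1],1)[0])*1)
b=t[(t[:,0]>=294)&(t[:,0]<=316)]; print('top tilt',-np.degrees(np.polyfit(b[:,1],b[:,2],1)[0]),'top z',np.median(b[:,2]))
for v in range(208,324,12): print(v,np.median(t[t[:,0]==v],0)[1:].round(1))
E
python3 m.py w4
```

```text
[0.48340755 0.08506257 0.17437971] [ 2.15822027 -0.58629378  0.50172456] 0.018787054241586113
body tilt 0.6196095521624759
top tilt 0.547058754665447 top z 182.83707204800376
208 [467.8  87.7]
220 [473.1  97.6]
232 [473.1 119.2]
244 [473.2 136.8]
256 [473.5 151.2]
268 [471.2 168.1]
280 [471.3 178.6]
292 [474.4 183.1]
304 [480.5 182.6]
316 [486.1 183.2]
```

Call:
apply_moves:
  motion:
    - {"tx":0,"ty":0,"tz":-1,"turn":0,"jaw":-1}
    - {"tx":0,"ty":0,"tz":-2.5,"turn":0,"jaw":-1}
    - {"tx":0,"ty":0,"tz":-4.5,"turn":0,"jaw":-1}
    - {"tx":0,"ty":0,"tz":-6.5,"turn":0,"jaw":-1}
    - {"tx":0,"ty":0,"tz":-8,"turn":0,"jaw":-1}

```text
time_s: 5.65
position: [0.4829, 0.0853, 0.2554]
tool_rot: [[-0.996, 0.085, 0.001], [0.085, 0.996, -0.001], [-0.001, -0.001, -1.0]]
ft_force: [0.8, -0.4, -0.6]
grip_width: 0.0189
```

Call:
apply_moves:
  motion:
    - {"tx":0,"ty":0,"tz":-0.8,"turn":0,"jaw":-1}
    - {"tx":0,"ty":0,"tz":-1.4,"turn":0,"jaw":-1}
    - {"tx":0,"ty":0,"tz":-1.8,"turn":0,"jaw":-1}
    - {"tx":0,"ty":0,"tz":-2,"turn":0,"jaw":-1}
    - {"tx":0,"ty":0,"tz":-2,"turn":0,"jaw":-1}

```text
time_s: 6.07
position: [0.4827, 0.0853, 0.2752]
tool_rot: [[-0.996, 0.085, 0.0], [0.085, 0.996, -0.001], [-0.0, -0.001, -1.0]]
ft_force: [-0.2, -0.0, 0.1]
grip_width: 0.0187
```

```bash
python3 m.py w5
python3 - <<'E'
from h import *
p,d=snap('scene','s5'); a=cv2.resize(p[80:220,260:400,::-1],(400,400),interpolation=cv2.INTER_CUBIC)
b=cv2.resize(cv2.imread('pics/w5.png')[130:380,195:445],(400,400)); cv2.imwrite('pics/b5.png',np.hstack([a,b]))
E
```

```text
[0.48267808 0.08533101 0.2751573 ] [-0.16944559 -0.00557492  0.08559509] 0.018722993347517192
body tilt -10.81936828499528
top tilt 3.4600345725398176 top z 283.74502172126006
208 [506.6  63.2]
220 [470.3 203.6]
232 [471.1 222.8]
244 [471.7 239. ]
256 [472.  253.3]
268 [470.3 269.1]
280 [471.  278.6]
292 [473.4 284.2]
304 [479.7 283.6]
316 [485.5 283.8]
```

View pics/b5.png

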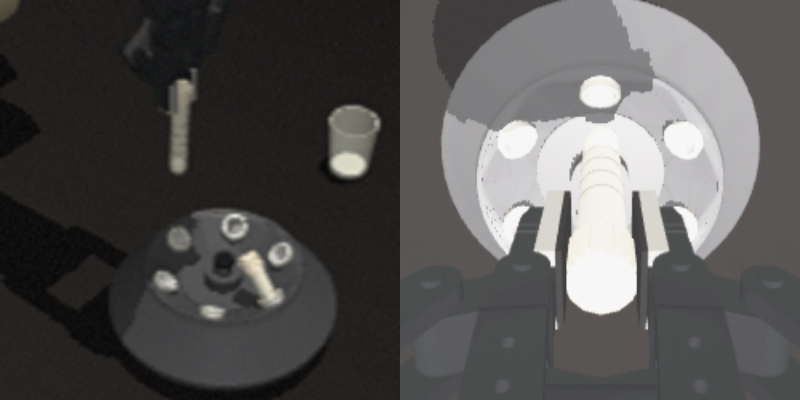

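Run:
```python
from tilt import *
for i in range(3):
    c=cam('wrist');np.savez('pics/w6c.npz',*c); snap('wrist','w6'); t=tilt('w6',200,325,[318,319,320,321,322,323])
    b=t[(t[:,0]>=222)&(t[:,0]<=262)]; b=b[abs(b[:,1]-471)<6]; e=t[(t[:,0]>=294)&(t[:,0]<=318)]
    print(np.degrees(np.polyfit(b[:,2],b[:,1],1)[0]),-np.degrees(np.polyfit(e[:,1],e[:,2],1)[0]))
p,_=snap('scene','s6'); g=cv2.cvtColor(p,cv2.COLOR_RGB2GRAY)
o=[]
for v in range(116,138):
    r=g[v,312:334].astype(float); w=np.clip(r-60,0,None); o.append([v,(w*np.arange(312,334)).sum()/max(w.sum(),1),r.max()])
o=np.array(o); k=o[:,2]>120; print(np.polyfit(o[k,0],o[k,1],1),o[k][[0,-1]])
a=np.array([.996,-.087]);G=np.array([.4827,.0853,.275])
for tt in(-3,0,3):
    q=np.radians(tt);ax=np.r_[a*np.sin(q),np.cos(q)]; P=proj('scene',[G-ax*.09,G-ax*.01]); print(tt,P.round(1).tolist(),(P[1,0]-P[0,0])/(P[1,1]-P[0,1]))
print(telemetry.observe()['qvel'])
```

```text
2.213365141635897 3.2802200155322354
2.2017846673522357 63.91182714924165
2.1588844107793586 71.82291885493699
[-4.01197326e-02  3.27446923e+02] [[116.         323.05921053 133.        ]
 [137.         321.91428571 152.        ]]
-3 [[322.6, 136.7], [321.5, 113.8]] 0.04775716077530888
0 [[321.4, 136.0], [321.4, 113.7]] 0.0011410913002500988
3 [[320.2, 135.2], [321.2, 113.6]] -0.04808270435710128
[-0.04857951 -0.09377269 -0.26885796  0.04976473 -0.05255109 -0.05972614]
```

Call:
apply_moves:
  motion:
    - {"tx":0,"ty":0,"tz":0,"turn":0,"jaw":-1}
    - {"tx":0,"ty":0,"tz":0,"turn":0,"jaw":-1}
    - {"tx":0,"ty":0,"tz":0,"turn":0,"jaw":-1}
    - {"tx":0,"ty":0,"tz":0,"turn":0,"jaw":-1}
    - {"tx":0,"ty":0,"tz":0,"turn":0,"jaw":-1}

```text
time_s: 6.78
position: [0.4828, 0.0853, 0.2751]
tool_rot: [[-0.996, 0.085, 0.0], [0.085, 0.996, -0.001], [-0.001, -0.001, -1.0]]
ft_force: [-0.5, 0.3, -0.2]
grip_width: 0.0188
```

Run:
```python
from tilt import *
c=cam('wrist');np.savez('pics/w7c.npz',*c); snap('wrist','w7'); t=tilt('w7',200,325,[318,319,320,321,322,323])
b=t[(t[:,0]>=222)&(t[:,0]<=262)]; b=b[abs(b[:,1]-471)<6]; print(np.degrees(np.polyfit(b[:,2],b[:,1],1)[0]))
s=telemetry.observe(); print(s['position'],s['grip_width']); print(close_job())
```

```text
2.177732261421248
[0.48273329 0.0852942  0.27508514] 0.018921394225866615
the job is handed in; nothing more can be done
None
```

The tube is out of its cup, standing nearly upright and held still above the rotor. I handed the job in at about 6.8 s. I gripped the cap at 30 N and drew the tube about 54 mm along the cup's axis. I then swung the cap outwards with the foot against the cup lip, so the tube turned in the pads, and lifted straight up.

**Last checks**
- **Height:** the foot is at about 0.174 m, which is about 78 mm above the rotor top. At least 50 mm was asked.
- **Upright:** the tube leans about 2.2° from vertical, steady over several readings. The wrist depth and the scene camera agree to within about 0.5°. It read 0.6° before the lift and sprang back slightly; I left it at that.
- **Forces:** the highest wrist-force reading I saw was about 3 N.
- **Surroundings:** in the last picture I viewed, taken after the lift, the balance tube is still seated and the beaker is still standing. I did not re-measure the beaker or the two bottles, but the arm stayed clear of them.

**Disagreements**
- The wrist camera put the rotor about 4 mm farther left than the top and scene cameras. I centred the grasp on the jaws as seen in the wrist view, and it closed cleanly.
- The tilt reading from the cap's flat end was erratic after the lift (3° to 72°), so I disregarded it.

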